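# Hang the mask outline gauges on the bench hook

### The arm

A 6-joint arm with a two-finger parallel gripper is mounted at the origin on the work surface. World frame = base frame: x ahead of the robot, y to its left, z up, the work surface at z = 0. Lengths are in m, angles in rad, forces in N, time in s.
With the tool pointing down it reaches from about 0.35 to 0.875 m from the base axis. Payload 15.5 kg.
Tool frame: the origin (TCP) lies midway between the tips of the shut fingers; the grasp point (between the pads) lies 19 mm behind it; z points along the fingers, y is the line along which they close (so a half turn about z gives the same grasp; the last joint's range is limited). The gripper opens to 85 mm and grips with 20 to 120 N. Pads are 22 mm wide; open, the fingers measure 114 mm over their backs; the gripper's body (76 mm by 85 mm) begins 54 mm behind the grasp point. The pads swing forward as they close: fully open they stand 13 mm farther back than shut.
Start: joints at [1.052, 0.494, 1.345, -0, 1.302, -0.096], TCP at [0.257, 0.57, 0.231] pointing down, gripper open.
Joint ranges: [-2.91, 2.91], [-0.82, 2.16], [0.22, 2.67], [-1.22, 4.37], [0.12, 2.79], [-3.08, 3.08]. Speed limits (rad/s): [1.89, 1.89, 2.57, 3.01, 3.01, 3.01].

### API

Orientations are given as a unit quaternion [w, x, y, z].
In Python, from plant import ctrl gives the robot as it stands.
- The arm moves only by the tool move_arm, never from a script. Its argument "commands" is one flat list of numbers, 5 for each row, row after row: the opening, from -1 (shut) to 1 (fully open), so that 0 is half open, then the shift along the world's x, y, z in cm, then the turn about the world's z in rad. A call has 1 to 5 rows; each row shifts and turns the commanded pose from where the row before left it; what a row does not reach is not made up. A row lasts 1/12 s, in which the tool goes at most 41.7 mm and 7.16 degrees, less where a joint would pass 70% of its speed; a pose out of reach is approached as far as the arm can. A call with a gripper value outside its range is refused whole. The fingers move at their own pace and stop on an object; "grip_force" is the grip in N (left out, the last holds). Time passes only in rows, so rows that do not move let the fingers close. It gives the time, the measured TCP pose, the force, the opening and the grip force at its end, in the units of the state.
- ctrl.get_state(): the state, without advancing time (a new reading comes with each control period).
- ctrl.camera(name): name is "scene" or "top"; returns the picture (400x640x3 uint8, red, green, blue); there is no depth.
- ctrl.get_calibration(name): a dict with "fx", "fy", "cx", "cy" (pixels), "position" and "attitude" of the camera in the world. Camera axes: x right, y up, looking along -z (the intrinsics and any distortion apply to the point x, -y, -z); pixel columns grow to the right and rows downward; lengths in m; the calibration is good to about 2 mm. A picture is of the moment at which its call begins. get_calibration takes no time and is no camera call.
- ctrl.finish_job(): hands the job in; it is judged then, once.
The state is a dict: "time_s": time; "joint_pos": joint angles; "qvel": joint speeds; "tau": joint torques, N m; "tcp_pos": TCP position; "eef_rot": TCP orientation; "force": force on the tool from outside, world axes, zero at the start; "wrist_torque": the same for the moment, N m; "gripper_width": finger opening in m; "grip_force": force on a finger pad.
Only numpy, scipy, OpenCV 4.12 (cv2) and the standard library are available. Lean on these libraries where they do the work, as an engineer would, in place of code of your own. Each camera call takes 0.05 s, during which the arm holds its last target. There are 200 camera calls.

### The job

Hang the large blue frame on the steel hook first, towards the post, then hang the small orange frame on the same hook in front of it, nearer the tip, so that both hang freely by the top edge of their openings. Leave the green frame standing in the rack.

Things in the scene. Friction and masses are not known exactly. Their poses are not given: they have to be found in the camera images.
- big: Large frame, an upright blue ply ring, 130 mm wide, 160 tall, 12 thick, 160 g. Top middle: solid grip block 46 wide, 34 tall; under it the opening, 96 x 109 mm high, top edge flat for 60. Origin: middle of the opening's top edge; block top 34 above, foot 126 below. x along width, y through thickness, z up. Stands in a rack slot (see green).
- small: Small frame, an upright orange ply ring, 98 mm wide, 120 tall, 12 thick, 100 g. Top middle: solid grip block 46 wide, 34 tall; under it the opening, 64 x 69 mm high, top edge flat for 45. Origin: middle of the opening's top edge; block top 34 above, foot 86 below. x along width, y through thickness, z up. Stands in a rack slot (see green).
- mid: Middle-sized green ring of the same make (114 x 140 x 12 mm, foot 106 below origin); stays put. Blue, orange and green stand, in any order, in the three parallel slots, 85 mm apart, of a pale wooden rack; slots are 18 mm wide, 28 deep, floor 12 mm above the bench: lift straight up, 35 mm to clear the slot and higher to pass over the neighbours.
- hook: Fixed stand: dark foot 110 x 150 x 22 mm, pale post 20 mm thick, on top a level steel rod 10 mm thick running from the post along -y to an upturned tip. Origin: post's axis at bench level; z up. Rod's top side 205 mm up; level to 140 mm from the post's axis; tip ends 160 mm from it, 227 mm up. Nothing stands above rod or post.
There are look-alikes about, which are no part of the job. What is meant by the small is not yellow, and is the larger of those in its own colour.

How it is judged:
By the outcome, as a careful person would: the job done as asked, in the order asked, and still so for the second after the job is handed in, with the robot touching nothing.
It also fails if it takes over 64 s, if anything falls off the work surface, if the arm or the gripper's body presses on something with over 40 N, if the wrist force passes 120 N, or if a joint passes its speed limit or range.

## Working session

There is one attempt and no reset: what is moved stays moved. The work goes in short steps, Python scripts to look and compute and a tool call to move; the robot and the scene stay as the last step left them, time stands still between calls to the robot, and variables do not carry over. Pictures are saved under pics/ and viewed, at most 10 in all, crops included, and the job is handed in when it is done.

Besides the shell and the picture viewer there is one more tool, called after "Request:" as a command line: name --argument value ..., lists and objects as JSON in quotes. move_arm: Moves the arm, as the interface text tells. Its arguments: {"type":"object","properties":{"commands":{"type":"array"},"grip_force":{"type":"number"}},"required":["commands"]}

```bash
ls; mkdir -p pics; python3 - <<'E'
from plant import ctrl
import cv2
for n in("scene","top"):
    cv2.imwrite(f"pics/{n}0.png",ctrl.camera(n)[:,:,::-1]); print(ctrl.get_calibration(n))
print(ctrl.get_state())
E
```

```text
pics
{'fx': 483.8896267573113, 'fy': 483.8896267573113, 'cx': 316.9409040846958, 'cy': 200.1376353099085, 'position': array([ 1.08464456, -0.61966406,  1.14041494]), 'attitude': array([0.88095246, 0.31380915, 0.12739417, 0.33048042])}
{'fx': 400.17278495268965, 'fy': 400.17278495268965, 'cx': 314.15555597475077, 'cy': 198.47900038493927, 'position': array([ 0.42575379, -0.02679054,  1.04115942]), 'attitude': array([ 0.70794041,  0.04039659, -0.04640873, -0.70358704])}
{'time_s': 0.1, 'joint_pos': array([ 1.05148757e+00,  4.94113264e-01,  1.34601528e+00,  2.66950946e-05,
        1.30248091e+00, -9.55203113e-02]), 'qvel': array([-8.40259302e-04, -2.01049234e-03, -1.29284594e-03, -1.34338228e-05,
       -1.28444286e-03, -7.64391883e-04]), 'tau': array([ 1.35424565e-03, -8.83570075e+01, -3.84562469e+01,  1.15352873e-05,
        5.15818523e-03, -2.66664762e-05]), 'tcp_pos': array([0.25686795, 0.56946009, 0.23078297]), 'eef_rot': array([-1.66105323e-04,  2.10315573e-01,  9.77633419e-01, -4.80674867e-04]), 'force': array([-0.44847745,  0.22011968,  0.27504985]), 'wrist_torque': array([0.0332605 , 0.00960133, 0.02429311]), 'grip_force': 0.0, 'gripper_width': 0.08550509864270606}
```

View pics/scene0.png

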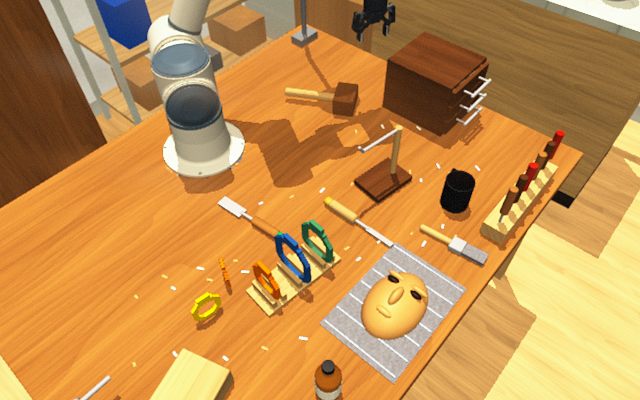

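View pics/top0.png

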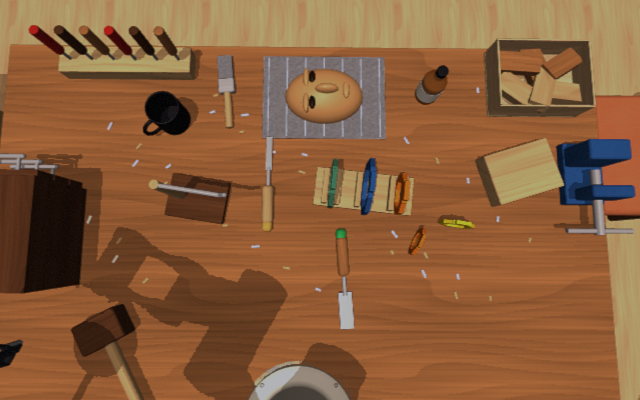

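```bash
cat > h.py <<'E'
import numpy as np,cv2
from scipy.spatial.transform import Rotation as R
from plant import ctrl
def cam(n):
    c=ctrl.get_calibration(n); q=c["attitude"]
    return c,R.from_quat(q[[1,2,3,0]]).as_matrix(),np.array(c["position"])
def ray(n,u,v):
    c,A,p=cam(n); d=A@np.array([(u-c["cx"])/c["fx"],-(v-c["cy"])/c["fy"],-1]); return p,d/np.linalg.norm(d)
def plane(n,u,v,z):
    p,d=ray(n,u,v); return p+d*(z-p[2])/d[2]
def proj(n,P):
    c,A,p=cam(n); q=A.T@(np.array(P)-p); return np.array([c["cx"]+c["fx"]*q[0]/-q[2],c["cy"]+c["fy"]*q[1]/q[2]])
def tri(s,t):
    (a,b),(c,d)=ray("scene",*s),ray("top",*t)
    k=np.linalg.lstsq(np.c_[b,-d],c-a,rcond=None)[0]; x,y=a+b*k[0],c+d*k[1]
    return (x+y)/2,np.linalg.norm(x-y)
def img(n): return cv2.imread(n)
def up(im,x0,y0,x1,y1,w,h): return cv2.resize(im[y0:y1,x0:x1],(w,h),interpolation=cv2.INTER_CUBIC)
E
python3 - <<'E'
from h import *
s=img("pics/scene0.png");t=img("pics/top0.png")
a=up(s,190,215,350,315,800,500)
cv2.imwrite("pics/c1.png",a)
b=up(t,305,150,425,225,800,500)
cv2.imwrite("pics/c2.png",b)
a=up(s,340,110,420,210,400,500);b=up(t,140,165,240,230,400,260)
o=np.zeros((500,800,3),np.uint8);o[:,:400]=a;o[:260,400:]=b
cv2.imwrite("pics/c3.png",o)
E
```

```text
(no output)
```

View pics/c1.png

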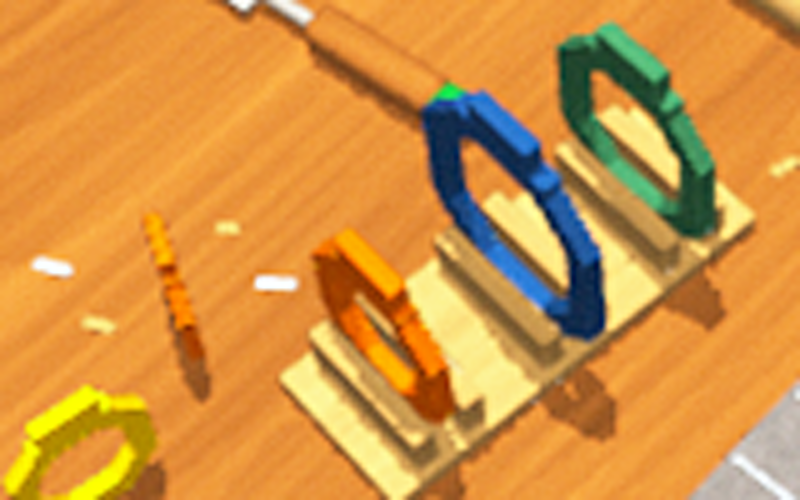

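View pics/c2.png

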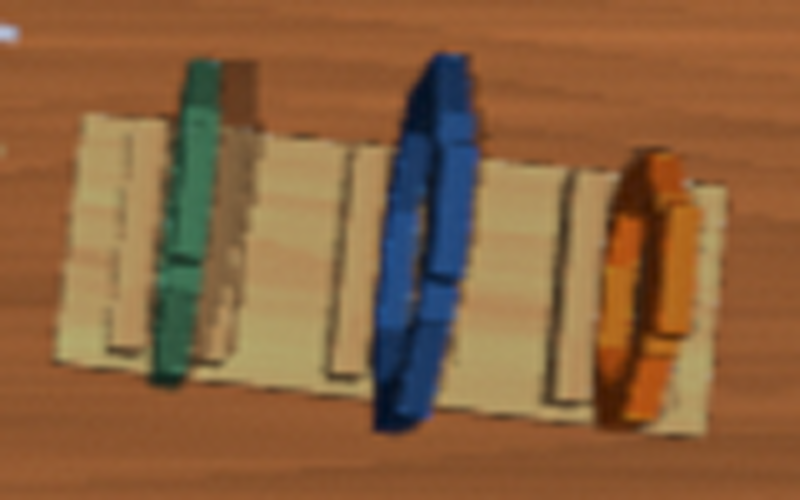

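View pics/c3.png

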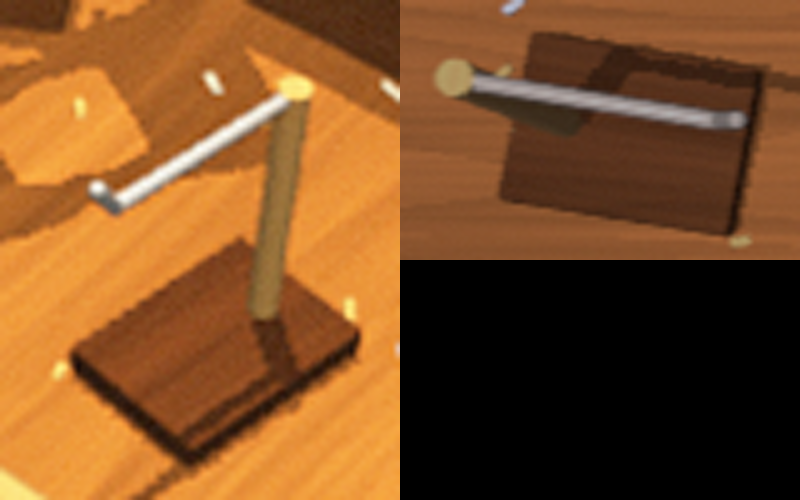

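c1/c2 show the rack with orange, blue and green. Candidates for "small", as scene pixels: rack orange (266,281), loose orange (225,273) and yellow (206,306). The rack orange is the larger of the two orange ones, so I choose it. For blue there is only the rack frame (292,258); the vise and bin are not frames. c3 shows the hook, with its post top at top-view pixel (154,184) and its tip at (224,195).

```bash
python3 - <<'E'
from h import *
np.set_printoptions(precision=4,suppress=True)
f=lambda u,v,s,x,y:((u+.5)/s-.5+x,(v+.5)/s-.5+y)
T=lambda u,v:f(u,v,800/120,305,150)
S=lambda u,v:f(u,v,5,190,215)
HT=lambda u,v:f(u-400,v,4,140,165); HS=lambda u,v:f(u,v,5,340,110)
print("blue",tri(S(503,125),T(452,209)),plane("top",*T(452,209),.172),plane("scene",*S(503,125),.172))
print("orange",tri(S(370,263),T(677,270)),plane("top",*T(677,270),.132),plane("scene",*S(370,263),.132))
for n,a,b,z in(("blue ends",(460,141),(445,277),.172),("or ends",(682,206),(672,334),.132)):
    A,B=plane("top",*T(*a),z),plane("top",*T(*b),z); print(n,A,B,np.linalg.norm(A-B),"xaxis ang",np.arctan2(*(A-B)[1::-1]))
print("post",tri(HS(295,89),HT(455,77)),"tip",tri(HS(98,187),HT(735,120)))
a,b=plane("top",*HT(480,82),.2),plane("top",*HT(710,118),.2); print("rod",a,b,np.arctan2(*(b-a)[1::-1]))
# rack edges, z~.02 : top-left,bottom-left,... 
c=[plane("top",*T(*p),.012) for p in((82,113),(55,362),(707,436),(730,184))]; print(c)
# loose vs rack orange: length
im=img("pics/top0.png");h=cv2.cvtColor(im,cv2.COLOR_BGR2HSV)
# base foot corners
print([plane("top",*HT(*p),.022) for p in((530,30),(765,68),(735,235),(500,200))])
E
```

```text
blue (array([ 0.5731, -0.1635,  0.167 ]), np.float64(0.001968898007673787)) [ 0.5729 -0.162   0.172 ] [ 0.5751 -0.1665  0.172 ]
orange (array([ 0.5592, -0.2472,  0.1273]), np.float64(0.001216399263813421)) [ 0.5589 -0.2456  0.132 ] [ 0.5612 -0.2494  0.132 ]
blue ends [ 0.5958 -0.1649  0.172 ] [ 0.5502 -0.1594  0.172 ] 0.04590969486185571 xaxis ang -0.12056618594100128
or ends [ 0.5813 -0.2479  0.132 ] [ 0.5367 -0.2434  0.132 ] 0.04486448312322376 xaxis ang -0.09968366050781399
post (array([0.5577, 0.3058, 0.2027]), np.float64(0.0012093133142485845)) tip (array([0.5334, 0.1533, 0.2221]), np.float64(0.000764765260495393))
rod [0.5559 0.294  0.2   ] [0.5375 0.1717 0.2   ] -1.720244839142314
[array([ 0.6372, -0.0418,  0.012 ]), array([ 0.5388, -0.0318,  0.012 ]), array([ 0.5116, -0.2847,  0.012 ]), array([ 0.6107, -0.2961,  0.012 ])]
[array([0.6176, 0.3316, 0.022 ]), array([0.5939, 0.1796, 0.022 ]), array([0.4863, 0.1953, 0.022 ]), array([0.5076, 0.3452, 0.022 ])]
```

Request:
move_arm --commands '[1, 0.5, -3.5, 1, 0.08, 1, 1.2, -3.5, 0, 0.08, 1, 1.5, -3.5, 0, 0.08, 1, 1.5, -3.5, 0, 0.08, 1, 1.5, -3.5, 0, 0]' --grip_force 40

```text
time_s: 0.52
tcp_pos: [0.319, 0.393, 0.2411]
eef_rot: [-0.0, 0.049, 0.999, -0.0]
force: [1.6, 0.5, 0.1]
gripper_width: 0.0856
grip_force: 0.0
```

Request:
move_arm --commands '[1, 1.5, -3.5, 0, 0, 1, 1.5, -3.5, 0, 0, 1, 1.5, -3.5, 0, 0, 1, 1.5, -3.5, 0, 0, 1, 1.5, -3.5, 0, 0]'

```text
time_s: 0.93
tcp_pos: [0.3942, 0.2179, 0.2412]
eef_rot: [-0.0, 0.052, 0.999, -0.0]
force: [0.6, 0.5, 0.5]
gripper_width: 0.0853
grip_force: 0.0
```

Request:
move_arm --commands '[1, 1.5, -3.5, 0, 0, 1, 1.5, -3.5, 0, 0, 1, 1.5, -3.5, 0, 0, 1, 1.5, -3.5, 0, 0, 1, 1.5, -3.5, 0, 0]'

```text
time_s: 1.35
tcp_pos: [0.4692, 0.0428, 0.2412]
eef_rot: [-0.0, 0.052, 0.999, 0.0]
force: [1.2, 1.3, 0.1]
gripper_width: 0.0855
grip_force: 0.0
```

Request:
move_arm --commands '[1, 1.8, -3.5, 0, 0, 1, 1.8, -3.5, 0, 0, 1, 1.8, -3.5, 0, 0, 1, 1.8, -3.0, 0, 0, 1, 1.8, -2.0, 0, 0]'

```text
time_s: 1.77
tcp_pos: [0.5594, -0.1134, 0.241]
eef_rot: [-0.0, 0.053, 0.999, -0.0]
force: [0.4, 0.1, 0.6]
gripper_width: 0.0857
grip_force: 0.0
```

Request:
move_arm --commands '[1, 0.7, -2.5, 0, 0, 1, 0.8, -2.5, 0, 0, 1, 0, 0, -3.5, 0, 1, 0, 0, -3.5, 0, 1, 0, 0, -2.8, 0]'

```text
time_s: 2.18
tcp_pos: [0.5733, -0.1606, 0.1411]
eef_rot: [-0.001, 0.052, 0.999, 0.0]
force: [0.5, 1.3, -0.8]
gripper_width: 0.0851
grip_force: 0.0
```

Request:
move_arm --commands '[1, 0, 0, 0, 0, -0.2, 0, 0, 0, 0, -1, 0, 0, 0, 0, -1, 0, 0, 0, 0, -1, 0, 0, 0, 0]' --grip_force 40

```text
time_s: 2.6
tcp_pos: [0.5749, -0.1605, 0.1451]
eef_rot: [0.001, 0.052, 0.999, -0.0]
force: [0.1, 0.6, 0.1]
gripper_width: 0.0385
grip_force: 0.0
```

Request:
move_arm --commands '[-1, 0, 0, 0, 0, -1, 0, 0, 0, 0, -1, 0, 0, 0, 0, -1, 0, 0, 0, 0, -1, 0, 0, 0, 0]' --grip_force 60

```text
time_s: 3.02
tcp_pos: [0.5747, -0.1606, 0.1443]
eef_rot: [0.001, 0.052, 0.999, -0.0]
force: [1.3, -0.9, 8.1]
gripper_width: 0.0106
grip_force: 59.8
```

Request:
move_arm --commands '[-1, 0, 0, 1.5, 0, -1, 0, 0, 3.5, 0, -1, 0, 0, 4, 0, -1, 0, 0, 4, 0, -1, 0, 0, 3.5, 0]'

```text
time_s: 3.43
tcp_pos: [0.5738, -0.1601, 0.311]
eef_rot: [0.0, 0.052, 0.999, -0.0]
force: [1.0, 0.4, -1.6]
gripper_width: 0.0111
grip_force: 58.8
```

```bash
python3 - <<'E'
from h import *
s=ctrl.camera("scene")[:,:,::-1];t=ctrl.camera("top")[:,:,::-1]
o=np.zeros((600,800,3),np.uint8);o[:300]=up(s,190,140,430,230,800,300);o[300:]=up(t,290,110,450,170+20,800,300) 
o=np.hstack([cv2.resize(s[120:320,200:400],(400,400)),cv2.resize(t[110:270,290:450],(400,400))])
cv2.imwrite("pics/l1.png",o); print(ctrl.get_state()["tcp_pos"])
E
```

```text
[ 0.57612826 -0.16102755  0.31451368]
```

View pics/l1.png

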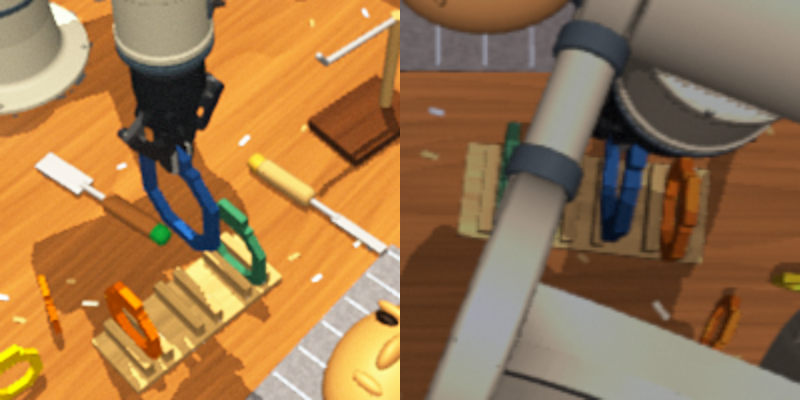

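l1 shows the blue frame held upright, clear of the slot (crop 180,195), with the green one untouched.

Request:
move_arm --commands '[-1, -0.5, 2.4, 0, -0.02, -1, -0.7, 3.5, 0, -0.02, -1, -0.7, 3.5, 0, 0, -1, -0.7, 3.5, 0, 0, -1, -0.7, 3.5, 0, 0]'

```text
time_s: 3.95
tcp_pos: [0.5401, 0.0052, 0.3077]
eef_rot: [-0.0, 0.072, 0.997, 0.0]
force: [1.1, 0.1, -1.5]
gripper_width: 0.0109
grip_force: 59.0
```

Request:
move_arm --commands '[-1, -0.7, 3.5, 0, 0, -1, -0.7, 3.5, 0, 0, -1, -0.4, 2.0, -1, 0, -1, 0, 0, -2.5, 0, -1, 0, 0, -2.5, 0]'

```text
time_s: 4.37
tcp_pos: [0.5228, 0.0952, 0.2478]
eef_rot: [0.001, 0.071, 0.998, 0.0]
force: [-0.2, -0.0, -2.3]
gripper_width: 0.0108
grip_force: 59.0
```

```bash
python3 - <<'E'
from h import *
s=ctrl.camera("scene")[:,:,::-1];t=ctrl.camera("top")[:,:,::-1]
o=np.hstack([cv2.resize(s[60:260,260:460],(400,400)),cv2.resize(t[100:260,140:300],(400,400))])
cv2.imwrite("pics/l2.png",o); print(ctrl.get_state()["tcp_pos"],ctrl.get_state()["force"])
E
```

```text
[0.52057622 0.0939495  0.24485411] [-0.00870845 -0.04148601 -1.22122838]
```

View pics/l2.png

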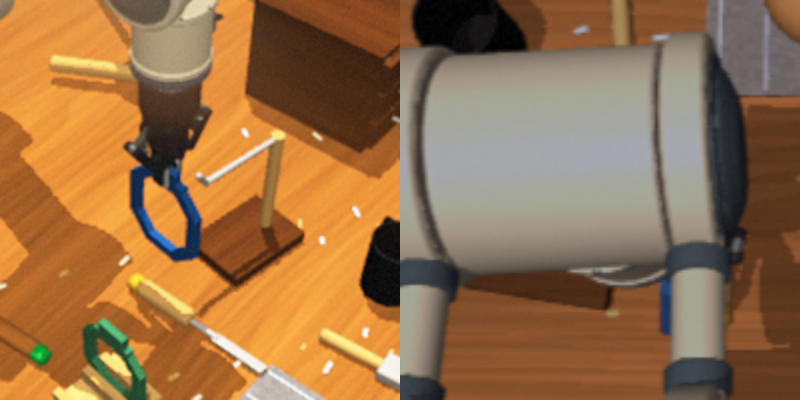

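Request:
move_arm --commands '[-1, 0.5, 1.6, 0.6, 0, -1, 0.5, 3.0, 0, 0, -1, 0.5, 3.0, 0, 0, -1, 0.5, 3.0, 0, 0, -1, 0, 0, 0, 0]'

```text
time_s: 4.88
tcp_pos: [0.5439, 0.2038, 0.2554]
eef_rot: [0.001, 0.071, 0.997, 0.001]
force: [-1.1, 0.1, -1.5]
gripper_width: 0.011
grip_force: 59.2
```

Request:
move_arm --commands '[-1, 0.4, 2.6, 0, 0, -1, 0.4, 2.6, 0, 0, -1, 0, 0, -1.5, 0, -1, 0, 0, -1.5, 0, -1, 0, 0, -0.5, 0]'

```text
time_s: 5.3
tcp_pos: [0.5505, 0.2515, 0.2184]
eef_rot: [-0.001, 0.072, 0.997, -0.0]
force: [-0.4, -0.6, -1.6]
gripper_width: 0.0108
grip_force: 59.2
```

```bash
python3 - <<'E'
from h import *
s=ctrl.camera("scene")[:,:,::-1]
cv2.imwrite("pics/l3.png",cv2.resize(s[80:240,300:480],(720,600),interpolation=2)[:600]); print(ctrl.get_state()["tcp_pos"],ctrl.get_state()["force"])
E
```

```text
[0.55036738 0.25118408 0.21812763] [-0.06370544 -0.21364961 -2.5883223 ]
```

View pics/l3.png

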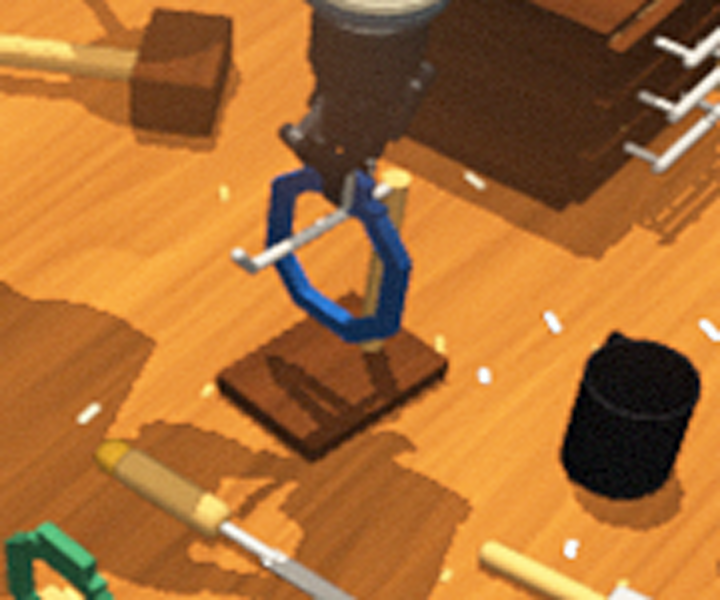

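l3 shows the blue ring threaded over the rod near the post (crop 345,200) and centred. I'll lower it gently now.

Request:
move_arm --commands '[-1, 0, 0.3, -0.3, 0, -1, 0, 0, -0.2, 0, -1, 0, 0, -0.1, 0, -1, 0, 0, 0, 0]'

```text
time_s: 5.68
tcp_pos: [0.5512, 0.2546, 0.2137]
eef_rot: [0.0, 0.072, 0.997, 0.0]
force: [-0.5, -0.6, -1.8]
gripper_width: 0.0112
grip_force: 59.4
```

Request:
move_arm --commands '[-1, 0, 0, -0.2, 0, -1, 0, 0, -0.1, 0, -1, 0, 0, 0, 0]'

```text
time_s: 5.93
tcp_pos: [0.5513, 0.2547, 0.211]
eef_rot: [0.001, 0.072, 0.997, 0.0]
force: [-1.4, -1.0, 6.9]
gripper_width: 0.0108
grip_force: 60.8
```

Request:
move_arm --commands '[-0.6, 0, 0, 0, 0, -0.4, 0, 0, 0, 0, -0.4, 0, 0, 0, 0, -0.4, 0, 0, 1, 0, -0.4, 0, 0, 2, 0]'

```text
time_s: 6.35
tcp_pos: [0.5499, 0.2543, 0.2391]
eef_rot: [-0.002, 0.072, 0.997, -0.001]
force: [0.3, 0.1, -0.2]
gripper_width: 0.0257
grip_force: 0.0
```

Request:
move_arm --commands '[-0.4, 0, 0, 3, 0, -0.4, 0, 0, 3, 0, -0.4, 0, 0, 3, 0, 0, -0.5, -3, 0, 0, 1, -0.5, -3, 0, 0.02]'

```text
time_s: 6.77
tcp_pos: [0.5416, 0.1952, 0.3328]
eef_rot: [0.002, 0.061, 0.998, 0.001]
force: [0.3, -1.5, -0.8]
gripper_width: 0.0485
grip_force: 0.0
```

```bash
python3 - <<'E'
from h import *
s=ctrl.camera("scene")[:,:,::-1]
cv2.imwrite("pics/l4.png",cv2.resize(s[80:240,300:480],(540,480),interpolation=2)); print(ctrl.get_state()["tcp_pos"],ctrl.get_state()["force"])
E
```

```text
[0.54031358 0.18994988 0.33202556] [ 3.35541321 -4.34913866  1.10154739]
```

View pics/l4.png

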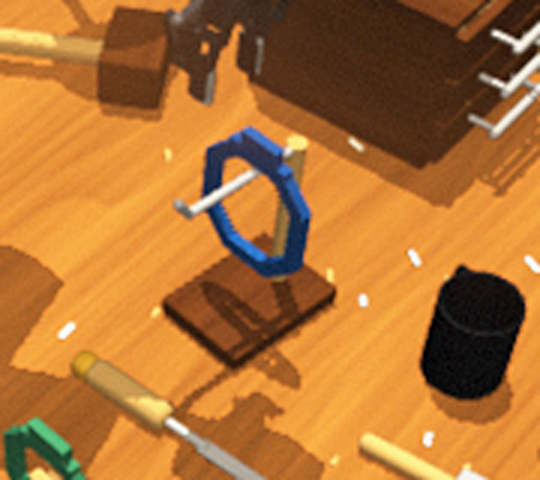

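l4 shows the blue frame hanging freely by the post. Next is the orange one.

Request:
move_arm --commands '[1, 0.2, -3.5, 0, 0.02, 1, 0.2, -3.5, 0, 0, 1, 0.2, -3.8, 0, 0, 1, 0.2, -3.8, 0, 0, 1, 0.2, -3.8, 0, 0]'

```text
time_s: 7.23
tcp_pos: [0.5508, 0.009, 0.3311]
eef_rot: [0.0, 0.052, 0.999, -0.0]
force: [1.4, 0.9, 0.3]
gripper_width: 0.0857
grip_force: 0.0
```

Request:
move_arm --commands '[1, 0.2, -3.8, 0, 0, 1, 0.2, -3.8, 0, 0, 1, 0.2, -3.8, 0, 0, 1, 0.2, -3.8, 0, 0, 1, 0.2, -3.8, 0, 0]'

```text
time_s: 7.65
tcp_pos: [0.5607, -0.1812, 0.3311]
eef_rot: [0.0, 0.052, 0.999, -0.0]
force: [0.9, 0.7, 0.7]
gripper_width: 0.0857
grip_force: 0.0
```

Request:
move_arm --commands '[1, 0, -3.5, 0, 0, 1, 0, -2, 0, 0, 1, 0, 0, 0, 0]'

```text
time_s: 7.9
tcp_pos: [0.5606, -0.2384, 0.3306]
eef_rot: [0.0, 0.054, 0.999, -0.001]
force: [-1.2, 0.3, -0.0]
gripper_width: 0.0854
grip_force: 0.0
```

Request:
move_arm --commands '[1, 0, -0.8, -3, 0, 1, 0, 0, -4, 0, 1, 0, 0, -4, 0, 1, 0, 0, -4, 0, 1, 0, 0, -4, 0]'

```text
time_s: 8.32
tcp_pos: [0.5611, -0.2419, 0.1395]
eef_rot: [0.0, 0.052, 0.999, -0.0]
force: [0.7, -0.8, 0.7]
gripper_width: 0.0851
grip_force: 0.0
```

Request:
move_arm --commands '[1, 0, 0, -2.5, 0, 1, 0, 0, -1, 0, -0.3, 0, 0, 0, 0, -1, 0, 0, 0, 0, -1, 0, 0, 0, 0]'

```text
time_s: 8.73
tcp_pos: [0.5622, -0.2428, 0.1074]
eef_rot: [0.001, 0.052, 0.999, -0.001]
force: [0.0, -0.2, 0.6]
gripper_width: 0.0515
grip_force: 0.0
```

Request:
move_arm --commands '[-1, 0, 0, 0, 0, -1, 0, 0, 0, 0, -1, 0, 0, 0, 0, -1, 0, 0, 0, 0, -1, 0, 0, 0, 0]'

```text
time_s: 9.15
tcp_pos: [0.5616, -0.2431, 0.1065]
eef_rot: [0.001, 0.052, 0.999, -0.001]
force: [-0.6, -3.6, 7.7]
gripper_width: 0.0109
grip_force: 62.9
```

Request:
move_arm --commands '[-1, 0, 0, 2, 0, -1, 0, 0, 4, 0, -1, 0, 0, 4, 0, -1, 0, 0, 4, 0, -1, 0, 0, 4, 0]'

```text
time_s: 9.57
tcp_pos: [0.5606, -0.242, 0.2877]
eef_rot: [0.0, 0.052, 0.999, -0.0]
force: [0.7, -1.2, -1.3]
gripper_width: 0.0113
grip_force: 61.2
```

Request:
move_arm --commands '[-1, -0.4, 2.6, 1.5, -0.02, -1, -0.4, 3.8, 0, -0.02, -1, -0.4, 3.8, 0, 0, -1, -0.4, 3.8, 0, 0, -1, -0.4, 3.8, 0, 0]'

```text
time_s: 9.98
tcp_pos: [0.5404, -0.0627, 0.3008]
eef_rot: [0.0, 0.072, 0.997, 0.0]
force: [1.7, 0.6, -0.5]
gripper_width: 0.0108
grip_force: 61.4
```

Request:
move_arm --commands '[-1, -0.4, 3.8, 0, 0, -1, -0.4, 3.8, 0, 0, -1, -0.4, 3.8, 0, 0, -1, -0.4, 3.8, 0, 0, -1, 0, 0, 0, 0]'

```text
time_s: 10.4
tcp_pos: [0.5238, 0.0933, 0.3007]
eef_rot: [-0.0, 0.07, 0.998, 0.001]
force: [-0.4, 1.1, -1.1]
gripper_width: 0.0109
grip_force: 61.2
```

Request:
move_arm --commands '[-1, 0, 0, -2.4, 0, -1, 0, 0, -2.4, 0, -1, 0.3, 1.9, 0, 0, -1, 0.3, 2, 0, 0, -1, 0, 0, 0, 0]'

```text
time_s: 10.82
tcp_pos: [0.5312, 0.129, 0.2522]
eef_rot: [-0.0, 0.071, 0.997, 0.0]
force: [0.1, 0.2, -0.9]
gripper_width: 0.0105
grip_force: 61.2
```

Request:
move_arm --commands '[-1, 0.3, 1.5, 0, 0, -1, 0.2, 1.5, 0, 0, -1, 0.2, 1.5, 0, 0, -1, 0, 0, 0, 0]'

```text
time_s: 11.15
tcp_pos: [0.5382, 0.1734, 0.2526]
eef_rot: [0.0, 0.071, 0.997, 0.0]
force: [0.1, -0.2, -0.7]
gripper_width: 0.0111
grip_force: 61.2
```

Request:
move_arm --commands '[-1, 0.2, 1.4, 0, 0, -1, 0.2, 1.4, 0, 0, -1, 0, 0, -1.7, 0, -1, 0, 0, -1.5, 0, -1, 0, 0, 0, 0]'

```text
time_s: 11.57
tcp_pos: [0.5408, 0.2, 0.2179]
eef_rot: [-0.002, 0.072, 0.997, -0.001]
force: [-0.7, 0.2, -1.6]
gripper_width: 0.0107
grip_force: 61.2
```

Request:
move_arm --commands '[-1, 0, 0, -0.2, 0, -1, 0, 0, -0.1, 0, -1, 0, 0, 0, 0]'

```text
time_s: 11.82
tcp_pos: [0.5424, 0.1998, 0.218]
eef_rot: [0.0, 0.072, 0.997, 0.0]
force: [0.4, 1.0, -1.1]
gripper_width: 0.0108
grip_force: 61.2
```

Request:
move_arm --commands '[-1, 0, 0, -0.2, 0, -1, 0, 0, -0.2, 0, -1, 0, 0, 0, 0]'

```text
time_s: 12.07
tcp_pos: [0.5423, 0.1997, 0.2134]
eef_rot: [0.0, 0.072, 0.997, 0.0]
force: [1.1, -0.2, 0.4]
gripper_width: 0.011
grip_force: 61.5
```

Request:
move_arm --commands '[-1, 0, 0, -0.2, 0, -1, 0, 0, 0, 0]'

```text
time_s: 12.23
tcp_pos: [0.543, 0.2005, 0.2128]
eef_rot: [0.001, 0.072, 0.997, 0.001]
force: [-2.4, 5.2, 16.0]
gripper_width: 0.0111
grip_force: 64.2
```

Contact. I'll open a little and rise.

Request:
move_arm --commands '[-0.6, 0, 0, 0.1, 0, -0.4, 0, 0, 0, 0, -0.4, 0, 0, 0, 0, -0.4, 0, 0, 1, 0, -0.4, 0, 0, 2, 0]'

```text
time_s: 12.65
tcp_pos: [0.5408, 0.1993, 0.2411]
eef_rot: [-0.002, 0.072, 0.997, -0.001]
force: [-0.1, -0.9, 0.6]
gripper_width: 0.0253
grip_force: 0.0
```

Request:
move_arm --commands '[-0.4, 0, 0, 3, 0, -0.4, 0, 0, 3, 0, -0.4, 0, 0, 3, 0, -0.4, -3, -2, 1, 0, -0.4, -3, -2, 1, 0]'

```text
time_s: 13.07
tcp_pos: [0.4824, 0.1597, 0.354]
eef_rot: [0.001, 0.071, 0.997, 0.0]
force: [-1.1, -1.1, 1.0]
gripper_width: 0.0257
grip_force: 0.0
```

Request:
move_arm --commands '[-0.4, -3, -2, 0, 0, -0.4, -3, -2, 0, 0, -0.4, 0, 0, 0, 0, -0.4, 0, 0, 0, 0, -0.4, 0, 0, 0, 0]'

```text
time_s: 13.48
tcp_pos: [0.4224, 0.1198, 0.353]
eef_rot: [0.001, 0.072, 0.997, 0.0]
force: [0.9, -0.0, 0.6]
gripper_width: 0.0255
grip_force: 0.0
```

```bash
python3 - <<'E'
from h import *
s=ctrl.camera("scene")[:,:,::-1]
cv2.imwrite("pics/l5.png",cv2.resize(s[90:290,240:480],(720,600),interpolation=2)); print(ctrl.get_state()["tcp_pos"],ctrl.get_state()["force"])
E
```

```text
[0.42275142 0.11998083 0.35270677] [-0.40774868 -0.44043878 -0.40650728]
```

View pics/l5.png

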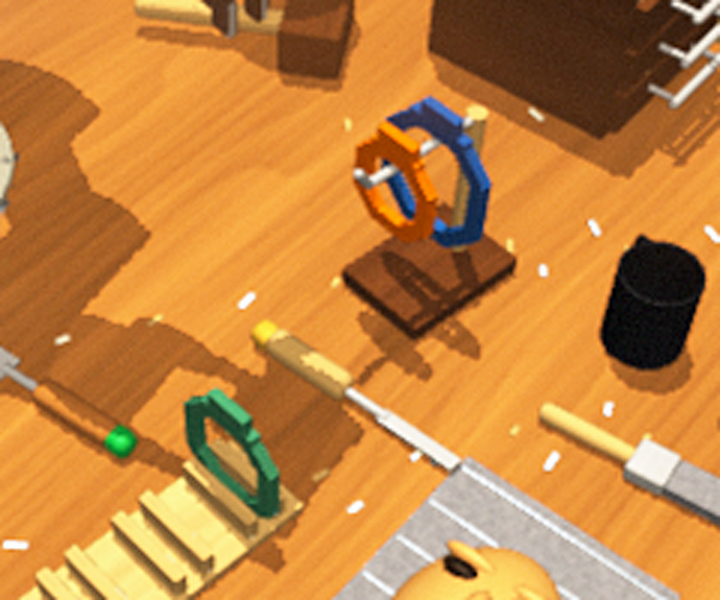

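l5 shows both frames hanging on the rod, orange nearer the tip (crop 395,180) and blue behind by the post (440,170). Green stands in the rack and the arm is clear.

```bash
python3 -c "
from plant import ctrl
print(ctrl.finish_job())"
```

```text
the job is handed in; nothing more can be done
None
```

I hung the blue frame on the hook by the post, then the orange one in front of it nearer the tip. Both hung freely in the last picture, with green still in the rack. I handed the job in at about 13.5 s; no verdict came back.

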